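Find the loose T-bolt and hold its clamp cap open

ROBOT

A 6-joint arm with a two-finger parallel gripper is mounted at the origin on the work surface. World frame = base frame: x ahead of the robot, y to its left, z up, the work surface at z = 0. Lengths are in m, angles in degrees, forces in N, time in s.
With the tool pointing down it reaches from about 0.4 to 0.825 m from the base axis. Payload 7 kg.
Tool frame: the origin (TCP) lies on the centre line of the jaws, within the pads' length; the fingertips stand 8 mm ahead of it and the grasp point (between the pads) lies 11 mm behind it (r.tcp_to_tips is the distance from the TCP to the fingertips, in m); z points along the fingers, y is the direction in which the jaws open and shut (so a half turn about z gives the same grasp; the last joint's range is limited). The gripper opens to 88 mm and grips with 3 to 60 N. Pads are 19 mm wide; open, the fingers measure 130 mm over their backs; the gripper's body (78 mm by 193 mm) begins 47 mm behind the grasp point.
Start: joints at [88.069, 20.546, 0.682, 0, -70.136, -16.507], TCP at [0.213, 0.64, 0.235] pointing down, gripper open.
Joint ranges: [-176.03, 176.03], [-82.01, 121.73], [-58.28, 71.71], [-173.87, 95.51], [-174.79, -0.11], [-173.66, 173.66]. Speed limits (degrees/s): [136.94, 136.94, 172.46, 180, 180, 180].

INTERFACE

Orientations are given as [roll, pitch, yaw] about the fixed x, y, z axes, in that order (R = Rz(yaw) Ry(pitch) Rx(roll)).
In Python, from plant import r gives the robot as it stands.
- The arm moves only by the tool drive_tool, never from a script. Its argument "plan" is text: rows parted by semicolons, each of 4 numbers parted by spaces: the shift along the tool's x, y, z in cm, then the turn about the tool's z in rad. A call has 1 to 8 rows; each row is the pose to reach, as a shift and turn from the pose commanded when the call began, along the tool's axes at that moment; what a row does not reach only later rows make up. A row lasts 1/8 s, in which the tool goes at most 62.5 mm and 10.7 degrees, less where a joint would pass 70% of its speed; a pose out of reach is approached as far as the arm can. A call with a gripper value outside its range is refused whole. "fingers" is the closure, from -1 (fully open) to 1 (shut), set as the call begins (left out, the last holds). The fingers move at their own pace and stop on an object; "squeeze" is the grip in N (left out, the last holds). Time passes only in rows, so rows that repeat a pose let the fingers close. It gives the time, the measured TCP pose, the force and the opening at its end, in the units of the state.
- r.get_state(): the state, without advancing time (a new reading comes with each control period).
- r.capture(name): name is "side" or "top"; returns a dict with "frame" (384x512x3 uint8, red, green, blue), "fovy" (degrees; the focal length in pixels is half the picture's height over the tangent of half this angle, whatever the lens; pixels are square), "cx", "cy" (the principal point, pixels), "k1" (the pictures are not rectified: a ray, as slopes to the right and down, at radius r is drawn at 1 + k1 r^2 times it, then the intrinsics apply), "rvec" (rotation vector, rad) and "tvec" (3), from world to camera coordinates, as OpenCV has them. Camera axes: x right, y down, z forward; pixel columns grow to the right and rows downward; lengths in m; the calibration is good to about 2 mm. A picture is of the moment at which its call begins. There is no depth.
- r.close_job(): hands the job in, once; it reports no verdict.
The state is a dict: "time_s": time; "joints": joint angles; "qd": joint speeds; "joint_torque": joint torques, N m; "tcp_pos": TCP position; "eef_rot": TCP orientation; "contact_force": force on the tool from outside, world axes, zero at the start; "moment": the same for the moment, N m; "gripper_width": finger opening in m.
Only numpy, scipy, OpenCV 4.12 (cv2) and the standard library are available. Lean on these libraries where they do the work, as an engineer would, in place of code of your own. Each camera call takes 0.05 s, during which the arm holds its last target. There are 200 camera calls.

TASK

One of the three T-bolts on the clamp caps of this fixture has worked loose: tap the ends of the bolt heads sideways to find the one that gives. Turn that bolt anticlockwise until its head is in line with the slot, lift its cap by the ball knob at least half-way up (about 45 degrees or more) and finish still holding it open and still, so that I can reseat the blank under it. Leave the two tight clamps, the cam lever and the things lying about as they are.

Things in the scene. Friction and masses are not known exactly. Their poses are not given: they have to be found in the camera images.
- bolt_a_head (a point): Centre of the head of one of three alike T-bolts, one on each hinged clamp cap: a dark steel bar 50 mm long (own y), 11 mm thick (x), 20 mm high (z). This point lies half-way up the bar, on the upright axis it turns about, about 93 mm above the bench; the bar's underside is 1 mm above its cap's flat top.
- bolt_a (a joint): Turn of that T-bolt, rad, anticlockwise from above: 0 = bar across its cap (locked), 1.57 (a stop) = bar in line with the cap's slot, which it then clears if within 0.15; other stop -0.35. Starts at 0 to 0.35, stays where left. One of the three, not known which, is loose: its bar's end yields to 1 to 3 N. The two tight ones do not give to 100 N.
- cap_a_ball (a point): Centre of the black ball knob, 25 mm in diameter, on a 12 mm stem at the free front end of that bolt's cap. With the cap shut it is 30 mm above the cap's top face, about 112 mm above the bench, and 70 mm from the bolt axis on the side away from the hinge. The cap is a 12 mm plate, 72 mm wide (34 mm at the nose), with a 60 x 21 mm slot round the bolt.
- cap_a_hinge (a point): Middle of that cap's hinge pin, on its fixed clamp block. Own axes: y along the pin, z up, -x towards the ball knob. With the cap shut the ball's centre lies at x -180, z +36 mm from here, the bolt axis at x -110 mm. The three clamps stand side by side 110 mm apart along y, each at any of the three places.
- cap_a (a joint): Opening of that cap, rad: 0 = shut, growing as the ball end is lifted, to a stop at 1.3. The cap weighs 0.4 kg, falls shut when let go, and cannot rise while its T-bolt lies across the slot.
- bolt_b_head (a point): The same point on T-bolt b.
- bolt_b (a joint): Turn of T-bolt b, as for bolt_a.
- cap_b_ball (a point): Ball knob of cap b, as for cap_a.
- cap_b_hinge (a point): Hinge pin of cap b, as for cap_a.
- cap_b (a joint): Opening of cap b, as for cap_a.
- bolt_c_head (a point): The same point on T-bolt c.
- bolt_c (a joint): Turn of T-bolt c, as for bolt_a.
- cap_c_ball (a point): Ball knob of cap c, as for cap_a.
- cap_c_hinge (a point): Hinge pin of cap c, as for cap_a.
- cap_c (a joint): Opening of cap c, as for cap_a.
- cam_lever (a joint): Long black lever of the cam lock at the left (+y) end of the fixture, rad; a flat 180 mm lever 37 mm above the bench; it starts locked at 0 and is to be left alone.
- part_tray: Blue plastic part tray, 150 x 110 x 40 mm, beside the right (-y) end of the fixture; origin under its centre. Bystander.
- bushing: Bronze flanged bushing, 48 mm flange, 36 mm high, standing by the right end of the fixture; origin under its centre. Bystander.
- bar_stub_center (a point): Middle of a raw aluminium bar stub, 40 mm in diameter and 100 mm long, lying at the near left of the fixture. Bystander.
- gauge_base: Chrome height gauge base, 110 x 75 mm with a 136 mm post, beyond the left end of the fixture; origin under its centre. Bystander.

How it is judged:
By the outcome, as a careful person would: the job done as asked, in the order asked, and still so for the second after the job is handed in, while the arm keeps its last pose, push and grip.
It also fails if it takes over 61 s, if anything falls off the work surface, if the arm or the gripper's body presses on something with over 40 N, if the wrist force passes 120 N, or if a joint passes its speed limit or range.

## Working session

There is one attempt and no reset: what is moved stays moved. The work goes in short steps, Python scripts to look and compute and a tool call to move; the robot and the scene stay as the last step left them, time stands still between calls to the robot, and variables do not carry over. Pictures are saved under pics/ and viewed, about 8 in all and at most 12, crops included, and the job is handed in when it is done.

Besides the shell and the picture viewer there is one more tool, called after "Request:" as name(argument=value, ...) on one line, values as JSON. drive_tool: Moves the arm, as the interface text tells. Its arguments: {"type":"object","properties":{"plan":{"type":"string"},"fingers":{"type":"number"},"squeeze":{"type":"number"}},"required":["plan"]}

```bash
mkdir -p pics; cat > h.py <<'E'
import numpy as np, cv2
from plant import r
def cap(n):
    c=r.capture(n); return c
def save(c,f): cv2.imwrite(f,cv2.cvtColor(c["frame"],cv2.COLOR_RGB2BGR))
def pack(c):
    return {k:np.array(c[k]) for k in("frame","fovy","cx","cy","k1","rvec","tvec")}
def f(c): return 192/np.tan(np.radians(float(c["fovy"]))/2)
def ray(c,u,v):
    F=f(c); d=np.array([(u-c["cx"])/F,(v-c["cy"])/F],float); s=d.copy()
    for _ in range(30): s=d/(1+c["k1"]*(s@s))
    R=cv2.Rodrigues(np.array(c["rvec"],float))[0]; t=np.array(c["tvec"],float).ravel()
    w=R.T@np.r_[s,1]; return -R.T@t,w/np.linalg.norm(w)
def atz(c,u,v,z):
    o,w=ray(c,u,v); return o+w*(z-o[2])/w[2]
def tri(*a):
    A=np.zeros((3,3));b=np.zeros(3);L=[]
    for c,u,v in a:
        o,w=ray(c,u,v);P=np.eye(3)-np.outer(w,w);A+=P;b+=P@o;L.append((P,o))
    x=np.linalg.solve(A,b); return x,[np.linalg.norm(P@(x-o)) for P,o in L]
def proj(c,p):
    R=cv2.Rodrigues(np.array(c["rvec"],float))[0]; q=R@np.array(p,float)+np.array(c["tvec"],float).ravel()
    s=q[:2]/q[2]; s=s*(1+c["k1"]*(s@s)); return s*f(c)+[c["cx"],c["cy"]]
E
python3 - <<'E'
from h import *
for n in("side","top"):
    c=cap(n);save(c,f"pics/{n}0.png");np.savez(f"{n}0.npz",**pack(c));o,w=ray(c,256,192);print(n,o,w,c["fovy"],c["k1"])
s=r.get_state();print(s)
E
```

```text
side [ 0.51311459 -0.88169889  0.7484322 ] [ 0.04111487  0.81271917 -0.58120316] 45.464438149356624 -0.11806909289859523
top [0.4959786  0.02694132 1.12559341] [ 0.07332861  0.00763225 -0.99727863] 57.82235256739213 -0.0951494648237163
{'time_s': 0.1, 'joints': array([ 8.80698882e+01,  2.05865400e+01,  6.39184944e-01, -1.66263978e-02,
       -7.01349183e+01, -1.65095881e+01]), 'qd': array([-0.06483308, -0.15770172,  0.18492053, -0.01333671,  0.09243629,
       -0.06619357]), 'joint_torque': array([-1.25208488e-03, -5.84157479e+01,  2.93755299e+01,  7.01562569e+00,
        1.01411686e-02, -5.35088816e-05]), 'tcp_pos': array([0.21337381, 0.63994885, 0.23373001]), 'eef_rot': array([ 1.79916677e+02, -8.39571609e-03, -1.84453548e+01]), 'contact_force': array([-0.0050512 , -0.4338807 , -0.33644755]), 'moment': array([-0.01563618, -0.00896992, -0.00870084]), 'gripper_width': 0.08751326463001663}
```

View pics/side0.png

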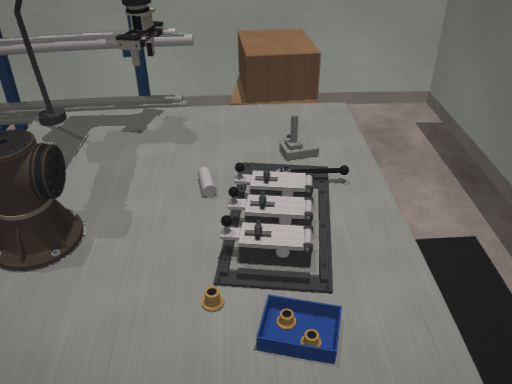

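View pics/top0.png

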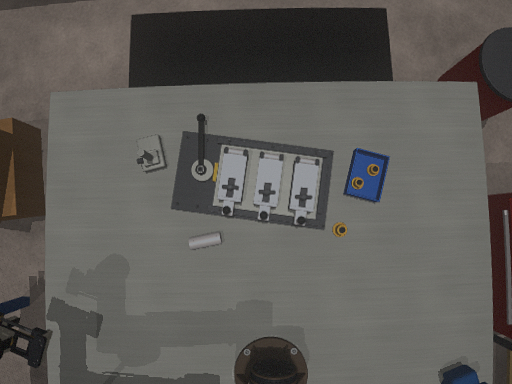

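The side view shows three clamps around (270,208) with the balls on the robot side. The top view shows clamps at about (231,180), (267,185) and (304,190), with the cam lever on the left. I'll enlarge both views to measure.

```bash
python3 - <<'E'
import cv2
a=cv2.imread("pics/top0.png")[135:235,195:335];b=cv2.imread("pics/side0.png")[155:270,210:330]
a=cv2.resize(a,None,fx=5.6,fy=5.6,interpolation=3);b=cv2.resize(b,None,fx=5.2,fy=5.2,interpolation=3)
cv2.imwrite("pics/t1.png",a);cv2.imwrite("pics/s1.png",b);print(a.shape,b.shape)
E
```

```text
(560, 784, 3) (598, 624, 3)
```

View pics/t1.png

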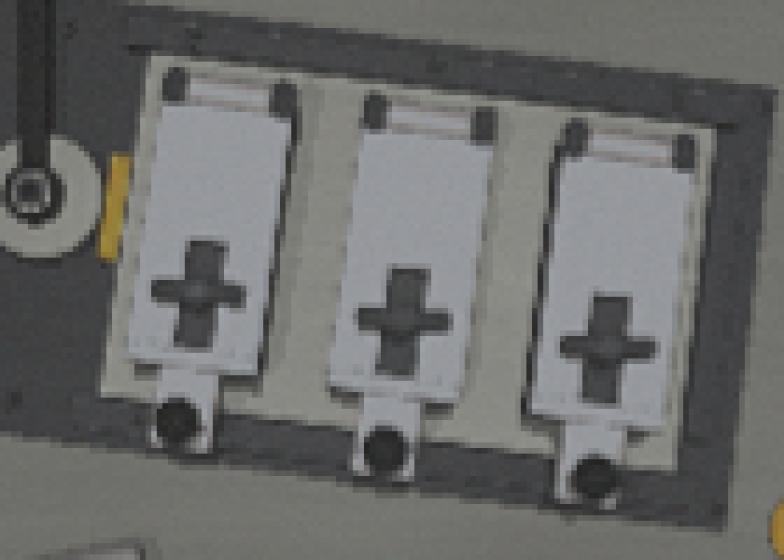

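View pics/s1.png

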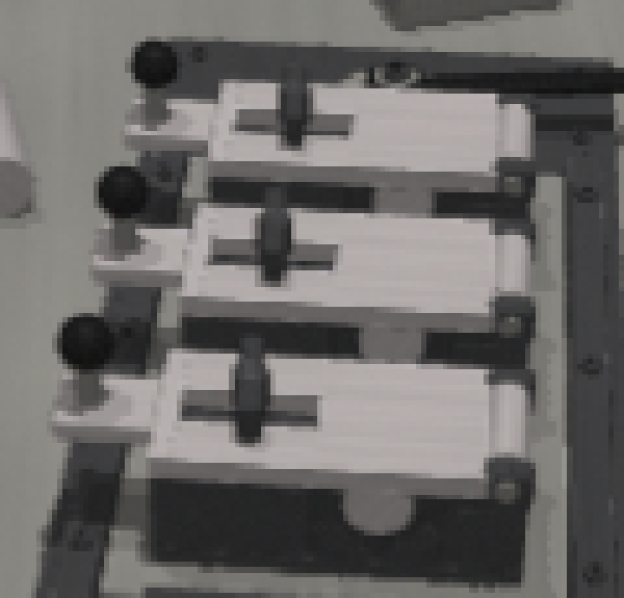

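```bash
cat >> h.py <<'E'
T=dict(np.load("top0.npz"));S=dict(np.load("side0.npz"))
E
python3 - <<'E'
from h import *
np.set_printoptions(precision=4,suppress=True)
t=lambda x,y:(T,195+(x+.5)/5.6-.5,135+(y+.5)/5.6-.5)
s=lambda x,y:(S,210+(x+.5)/5.2-.5,155+(y+.5)/5.2-.5)
for n,B,b,H,h,e1,e2 in (("L",(179,420),(154,64),(199,293),(294,107),(153,291),(245,295)),("M",(386,450),(122,191),(405,320),(275,237),(358,320),(452,321)),("R",(595,477),(86,341),(608,348),(251,391),(560,347),(657,349))):
    p,e=tri(t(*B),s(*b));q,g=tri(t(*H),s(*h));print(n,"ball",p,e,"bolt",q,g)
    a=atz(*t(*e1),.098);c=atz(*t(*e2),.098);d=a-c;print(" bar",a,c,np.linalg.norm(d),"dir",np.degrees(np.arctan2(d[1],d[0])),"axis",np.degrees(np.arctan2(*(q-p)[1::-1])),np.linalg.norm((q-p)[:2]))
for x,y in((230,90),(430,117),(630,145)): print("hinge",atz(*t(x,y),.085))
E
```

```text
L ball [0.521  0.1217 0.1126] [np.float64(0.00011553696335430642), np.float64(0.00011553696335442316)] bolt [0.5897 0.1119 0.0905] [np.float64(0.0004674048262407185), np.float64(0.0004674048262407386)]
 bar [0.5902 0.1358 0.098 ] [0.5869 0.0869 0.098 ] 0.048987672810729514 dir 86.13950365472758 axis -8.078399613745061 0.06938363818608433
M ball [0.5033 0.0144 0.1121] [np.float64(0.000164430355354712), np.float64(0.00016443035535480856)] bolt [0.5727 0.0023 0.0913] [np.float64(0.0006269361331702017), np.float64(0.0006269361331700794)]
 bar [0.5722 0.0273 0.098 ] [ 0.5704 -0.0224  0.098 ] 0.04973051981797508 dir 88.03169776292737 axis -9.870764466004477 0.0704672598123865
R ball [ 0.4866 -0.0938  0.1116] [np.float64(4.129785334625062e-05), np.float64(4.129785334612412e-05)] bolt [ 0.5553 -0.1055  0.0902] [np.float64(0.0006499172781572277), np.float64(0.0006499172781569982)]
 bar [ 0.5553 -0.0791  0.098 ] [ 0.553  -0.1304  0.098 ] 0.0513766915129044 dir 87.43940161908868 axis -9.673976195076511 0.06969465353899316
hinge [0.6998 0.0938 0.085 ]
hinge [ 0.6823 -0.0142  0.085 ]
hinge [ 0.6644 -0.1219  0.085 ]
```

```bash
cat > sh.py <<'E'
from h import *
np.set_printoptions(precision=3,suppress=True)
def sh(p,yaw,q,yaw2):
    "shift cm in tool frame (roll 180) from cmd pose p,yaw to q, and turn about tool z"
    c,s=np.cos(np.radians(yaw)),np.sin(np.radians(yaw)); d=np.array(q)-p
    return np.r_[np.array([[c,s,0],[s,-c,0],[0,0,-1]])@d*100, np.radians(yaw-yaw2)]
BL=dict(L=np.array([.5901,.1112,.093]),M=np.array([.5725,.0030,.093]),R=np.array([.5556,-.1050,.093]))
E
python3 - <<'E'
from sh import *
b=np.radians(87)
q=BL["L"]+.020*np.array([np.cos(b),np.sin(b),0]); q[2]=.235
print(q, sh([.213,.64,.235],-18.445,q,-93))
E
```

```text
[0.591 0.131 0.235] [51.971 36.304  0.     1.301]
```

Request:
drive_tool(plan="4.3 3 0 0.16; 8.7 6 0 0.32; 13 9.1 0 0.48; 17.3 12.1 0 0.64; 21.7 15.1 0 0.8; 26 18.2 0 0.96; 30.3 21.2 0 1.12; 34.6 24.2 0 1.301", fingers=0.32, squeeze=10)

```text
time_s: 1.1
tcp_pos: [0.4658, 0.2998, 0.2345]
eef_rot: [180.0, -0.0, -93.3]
contact_force: [0.8, 0.1, -0.6]
gripper_width: 0.0301
```

Request:
drive_tool(plan="4 -3.4 0 0; 8.2 -6.8 0 0; 12.2 -10.1 0 0; 16.3 -13.5 2 0; 16.3 -13.5 7 0; 16.3 -13.5 11 0; 16.3 -13.5 13.9 0; 16.3 -13.5 13.9 0")

```text
time_s: 2.1
tcp_pos: [0.5906, 0.1309, 0.0937]
eef_rot: [179.8, -0.1, -93.0]
contact_force: [0.1, -0.1, 1.9]
gripper_width: 0.0301
```

```bash
python3 - <<'E'
from h import *
c=cap("side");a=cv2.resize(c["frame"][130:270,210:350],None,fx=4,fy=4,interpolation=3)
b=cap("top")
b=cv2.resize(b["frame"][135:235,195:335],None,fx=4,fy=4,interpolation=3)
a=cv2.resize(a,(400,400));b=cv2.resize(b,(400,286));o=np.zeros((400,800,3),np.uint8);o[:,:400]=a;o[:286,400:]=b
save({"frame":o},"pics/c1.png");s=r.get_state();print(s["tcp_pos"],s["contact_force"])
E
```

```text
[0.59169959 0.13158213 0.09611826] [ 1.25954911 -0.21836069  0.23165815]
```

View pics/c1.png

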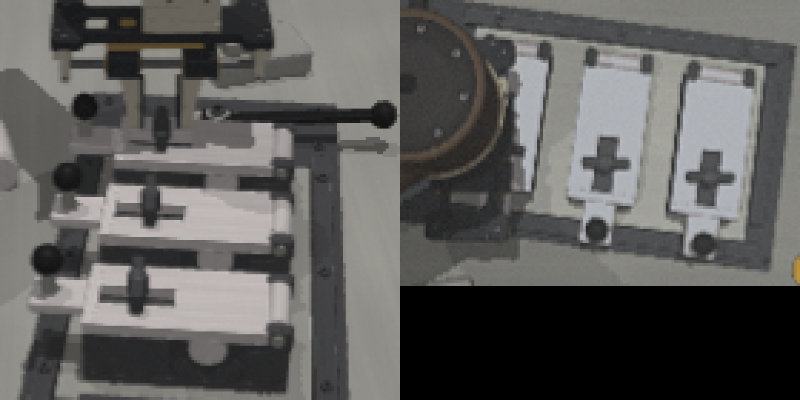

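The left panel shows the fingers straddling the left bar near (163,128), clear of the ball. Now I'll tap it.

Request:
drive_tool(plan="0 0.4 0 0; 0 0.7 0 0; 0 0.9 0 0; 0 1 0 0; 0 1.1 0 0; 0 1.1 0 0; 0 1.1 0 0")

```text
time_s: 3.08
tcp_pos: [0.5826, 0.1322, 0.0963]
eef_rot: [-179.8, 0.0, -93.0]
contact_force: [8.0, -3.0, -2.1]
gripper_width: 0.0299
```

Request:
drive_tool(plan="0 0.2 0 0; 0 0.2 0 0; 0 0.2 0 0; 0 0.2 0 0")

```text
time_s: 3.58
tcp_pos: [0.5824, 0.1323, 0.0964]
eef_rot: [-179.6, 0.1, -93.0]
contact_force: [15.5, -5.1, -7.9]
gripper_width: 0.0297
```

Bolt L is tight: 15 N with no motion. Next is M.

Request:
drive_tool(plan="0 -1.3 0 0; 0 -1.3 -3 0; 3 -0.7 -4 0; 7 -0.1 -4 0; 10.9 -0.1 -3 0; 10.9 -0.1 -1 0; 10.9 -0.1 0 0; 10.9 -0.1 0 0")

```text
time_s: 4.58
tcp_pos: [0.5735, 0.0234, 0.0949]
eef_rot: [179.9, -0.0, -93.0]
contact_force: [-0.3, -0.2, -0.5]
gripper_width: 0.0296
```

Request:
drive_tool(plan="0 0.4 0 0; 0 0.7 0 0; 0 0.9 0 0; 0 1 0 0; 0 1.1 0 0; 0 1.1 0 0; 0 1.1 0 0")

```text
time_s: 5.45
tcp_pos: [0.5633, 0.024, 0.0958]
eef_rot: [-180.0, 0.0, -93.0]
contact_force: [1.7, 2.3, 1.6]
gripper_width: 0.0299
```

Request:
drive_tool(plan="0 0.2 0 0; 0 0.2 0 0; 0 0.2 0 0; 0 0.2 0 0")

```text
time_s: 5.95
tcp_pos: [0.5608, 0.0239, 0.0955]
eef_rot: [180.0, -0.0, -93.0]
contact_force: [1.1, 1.9, 0.4]
gripper_width: 0.0297
```

Request:
drive_tool(plan="0 0.2 0 0; 0 0.4 0 0; 0 0.4 0 0; 0 0.4 0 0")

```text
time_s: 6.45
tcp_pos: [0.5564, 0.024, 0.0954]
eef_rot: [180.0, -0.0, -93.0]
contact_force: [0.6, 0.5, 0.3]
gripper_width: 0.0297
```

```bash
python3 - <<'E'
from h import *
c=cap("side");a=cv2.resize(c["frame"][150:250,215:325],None,fx=6,fy=6,interpolation=3)
save({"frame":a},"pics/c2.png");s=r.get_state();print(s["tcp_pos"],s["contact_force"])
E
```

```text
[0.55648762 0.02397488 0.09540928] [0.66420493 0.51968061 1.04574466]
```

View pics/c2.png

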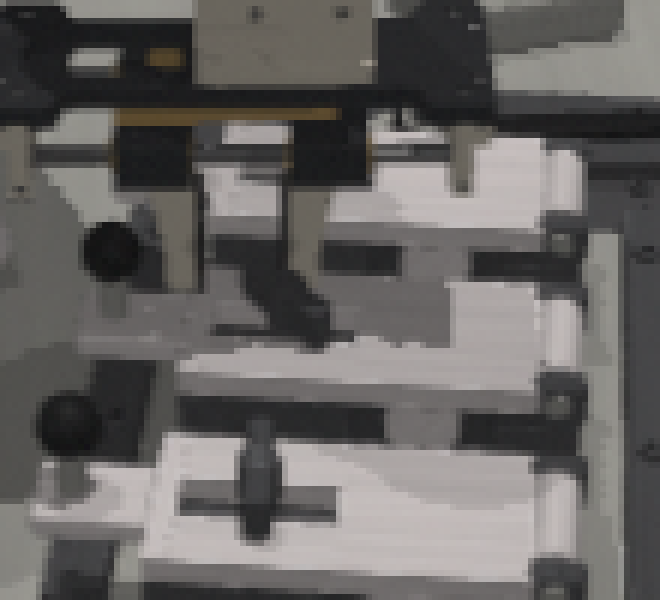

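M gives: it turned about 30° under 1–2 N, while L and R are unchanged in the picture. Next I'll centre on M, match the bar's angle and grip.

Request:
drive_tool(plan="0 0 -1.5 0; 0 -0.3 -3.5 0; 1 -1 -3.5 -0.16; 2 -1.7 -3.5 -0.32; 2 -1.7 -3.5 -0.48; 2 -1.7 -3.5 -0.48")

```text
time_s: 7.25
tcp_pos: [0.5726, 0.0029, 0.1312]
eef_rot: [180.0, -0.0, -65.6]
contact_force: [-0.1, -0.5, -1.1]
gripper_width: 0.0301
```

```bash
python3 - <<'E'
from h import *
c=cap("side");a=cv2.resize(c["frame"][150:250,215:325],None,fx=6,fy=6,interpolation=3)
save({"frame":a},"pics/c3.png");s=r.get_state();print(s["tcp_pos"],s["contact_force"])
E
```

```text
[0.57263024 0.00305047 0.13110361] [0.56537032 0.22725095 0.26764036]
```

View pics/c3.png

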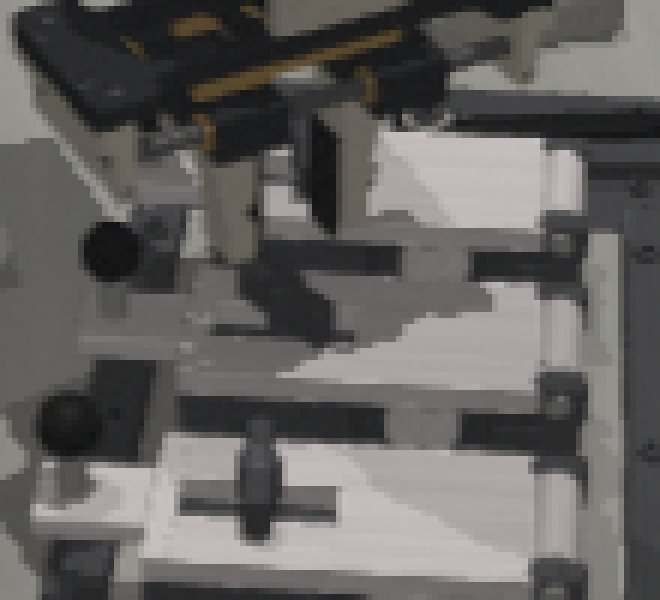

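```bash
python3 - <<'E'
from h import *
g=lambda x,y,z:atz(S,215+(x+.5)/6-.5,150+(y+.5)/6-.5,z)
a,b=g(315,290,.103),g(262,266,.103);d=b-a;print(a,b,np.linalg.norm(d),np.degrees(np.arctan2(d[1],d[0]))-81)
a,b=g(318,347,.083),g(258,305,.083);d=b-a;print(a,b,np.degrees(np.arctan2(d[1],d[0]))-81)
E
```

```text
[ 0.58377619 -0.00501539  0.103     ] [0.56374867 0.01256114 0.103     ] 0.026646501405348487 57.72919110988303
[ 0.58431199 -0.01613171  0.083     ] [0.56210822 0.01333834 0.083     ] 45.9956537173682
```

Request:
drive_tool(plan="0 0 0 -0.12; 0 0 0 -0.24; 0 0 1 -0.24; 0 0 2 -0.24; 0 0 3 -0.24; 0 0 3.4 -0.24; 0 0 3.4 -0.24")

```text
time_s: 8.18
tcp_pos: [0.5726, 0.0032, 0.096]
eef_rot: [179.9, 0.0, -51.8]
contact_force: [0.2, 0.6, -0.4]
gripper_width: 0.0298
```

Request:
drive_tool(plan="0 0 0 0; 0 0 0 0; 0 0 0 0; 0 0 0 0; 0 0 0 0", fingers=1, squeeze=8)

```text
time_s: 8.8
tcp_pos: [0.5719, 0.0025, 0.0968]
eef_rot: [179.9, 0.0, -51.7]
contact_force: [-4.0, -3.6, 4.6]
gripper_width: 0.0113
```

Request:
drive_tool(plan="0 0 0 -0.12; 0 0 0 -0.24; 0 0 0 -0.36; 0 0 0 -0.48; 0 0 0 -0.6; 0 0 0 -0.7; 0 0 0 -0.74; 0 0 0 -0.74")

```text
time_s: 9.8
tcp_pos: [0.5713, 0.0015, 0.0968]
eef_rot: [179.8, 0.1, -9.3]
contact_force: [-4.4, -7.0, 5.9]
gripper_width: 0.0111
```

Request:
drive_tool(plan="0 0 0 0; 0 0 0 0; 0 0 -1 0; 0 0 -3 0; 0 0 -6 0; -3.5 0 -7 0; -7 0 -7 0; -7 0 -7 0", fingers=0)

```text
time_s: 10.8
tcp_pos: [0.5023, 0.0151, 0.1679]
eef_rot: [-179.9, -0.1, -9.3]
contact_force: [0.6, 1.0, 0.8]
gripper_width: 0.0438
```

```bash
python3 - <<'E'
from h import *
c=cap("side");a=cv2.resize(c["frame"][130:250,205:325],None,fx=5,fy=5,interpolation=3)
save({"frame":a},"pics/c4.png");s=r.get_state();print(s["tcp_pos"],s["contact_force"],s["eef_rot"],s["gripper_width"])
E
```

```text
[0.50369386 0.01513072 0.16789222] [ 0.19302457 -0.50367735  0.03100739] [-1.79929520e+02 -1.15773728e-01 -9.25867884e+00] 0.0436883744078782
```

View pics/c4.png

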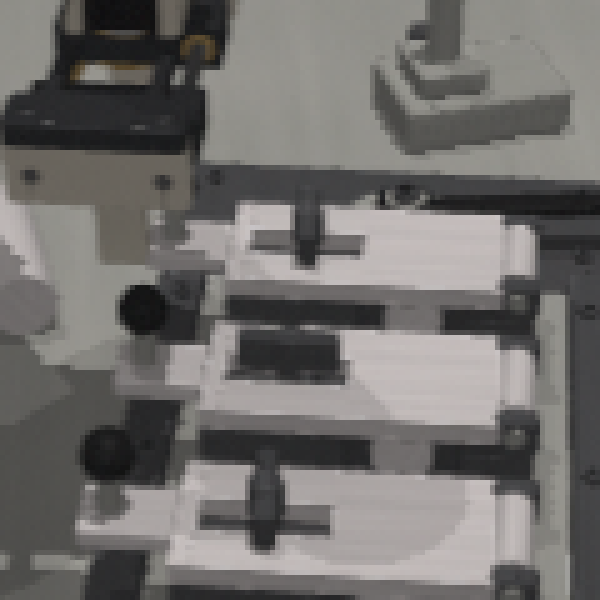

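The bar at (290,355) now lies along the slot, and the other two haven't moved. Next I'll take the ball.

Request:
drive_tool(plan="0 0 2 0; 0 0 4 0; 0 0 6 0; 0 0 6.6 0; 0 0 6.6 0")

```text
time_s: 11.48
tcp_pos: [0.5043, 0.0147, 0.1006]
eef_rot: [180.0, 0.0, -9.3]
contact_force: [-0.5, 0.2, -0.1]
gripper_width: 0.0439
```

Request:
drive_tool(plan="0 0 0 0; 0 0 0 0; 0 0 0 0; 0 0 0 0; 0 0 0 0", fingers=1, squeeze=30)

```text
time_s: 12.1
tcp_pos: [0.5037, 0.0125, 0.1012]
eef_rot: [179.8, -0.0, -9.3]
contact_force: [2.6, -13.8, 0.9]
gripper_width: 0.0226
```

```bash
python3 - <<'E'
import numpy as np
x0,z0=-18,3.6
for d in range(0,61,4):
    t=np.radians(d);print(d,round(x0*np.cos(t)+z0*np.sin(t)-x0,2),round(-(-x0*np.sin(t)+z0*np.cos(t)-z0),2))
E
```

```text
0 0.0 -0.0
4 0.29 -1.25
8 0.68 -2.47
12 1.14 -3.66
16 1.69 -4.82
20 2.32 -5.94
24 3.02 -7.01
28 3.8 -8.03
32 4.64 -8.99
36 5.55 -9.89
40 6.53 -10.73
44 7.55 -11.49
48 8.63 -12.19
52 9.75 -12.8
56 10.92 -13.34
60 12.12 -13.79
```

Request:
drive_tool(plan="0 0.1 0 0; 0 0.2 0 0; 0 0.2 0 0")

```text
time_s: 12.48
tcp_pos: [0.5037, 0.0123, 0.1012]
eef_rot: [180.0, -0.0, -9.3]
contact_force: [0.1, -5.1, 4.2]
gripper_width: 0.0234
```

```bash
python3 - <<'E'
from h import *
c=cap("side");a=cv2.resize(c["frame"][150:240,205:295],None,fx=6.5,fy=6.5,interpolation=3)
save({"frame":a},"pics/c5.png");s=r.get_state();print(s["tcp_pos"],s["contact_force"],s["eef_rot"],s["gripper_width"])
E
```

```text
[0.50370759 0.01229612 0.10113484] [ 0.3632472  -4.5328236   5.11094739] [ 1.79973203e+02 -3.91103254e-02 -9.30587764e+00] 0.02297461396917717
```

View pics/c5.png

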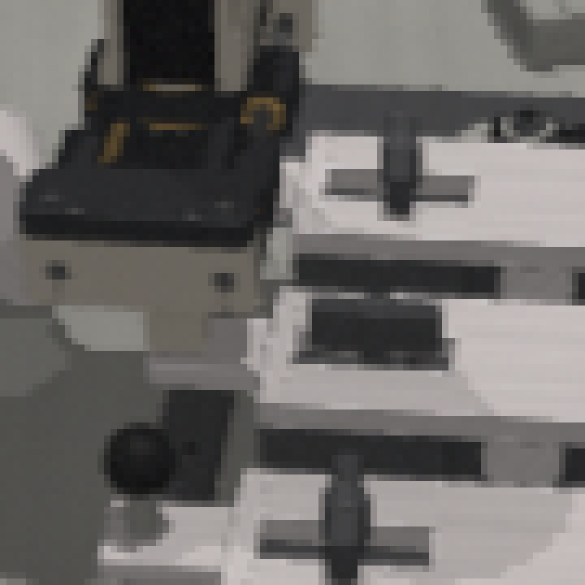

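The finger covers the ball, as it should in a centred grip. I'll make a small trial lift first.

Request:
drive_tool(plan="0.1 0.05 -0.6 0; 0.3 0.05 -1.2 0; 0.5 0.05 -1.8 0; 0.7 0.05 -2.5 0; 0.7 0.05 -2.5 0")

```text
time_s: 13.15
tcp_pos: [0.5103, 0.0112, 0.1259]
eef_rot: [-180.0, -0.0, -9.3]
contact_force: [1.3, -1.6, -3.9]
gripper_width: 0.0232
```

Request:
drive_tool(plan="0.46 0 -1.2 0; 1 0 -2.35 0; 1.64 0 -3.47 0; 2.34 0 -4.54 0; 3.12 0 -5.56 0; 3.96 0 -6.52 0; 4.87 0 -7.42 0; 5.85 0 -8.26 0")

```text
time_s: 14.15
tcp_pos: [0.5687, 0.0017, 0.2089]
eef_rot: [-180.0, -0.0, -9.3]
contact_force: [-1.8, 3.0, -1.8]
gripper_width: 0.023
```

Request:
drive_tool(plan="1.02 0 -0.76 0; 2.1 0 -1.46 0; 3.22 0 -2.07 0; 4.4 0 -2.6 0; 5.6 0 -3.05 0; 5.6 0 -3.05 0; 5.6 0 -3.05 0; 5.6 0 -3.05 0")

```text
time_s: 15.15
tcp_pos: [0.6238, -0.0071, 0.2391]
eef_rot: [-180.0, -0.1, -9.3]
contact_force: [-1.6, 6.0, 1.3]
gripper_width: 0.0231
```

```bash
python3 - <<'E'
from h import *
c=cap("side");a=cv2.resize(c["frame"][110:250,195:345],None,fx=4,fy=4,interpolation=3)
save({"frame":a},"pics/c6.png");s=r.get_state();print(s["tcp_pos"],s["contact_force"],s["qd"],s["gripper_width"])
E
```

```text
[ 0.62374427 -0.00708404  0.23906944] [-2.12842059  4.51000036  1.74046741] [ 0.05358964 -0.0385613  -0.00019241  0.04728689 -0.01614402 -0.03302692] 0.022826078436277993
```

View pics/c6.png

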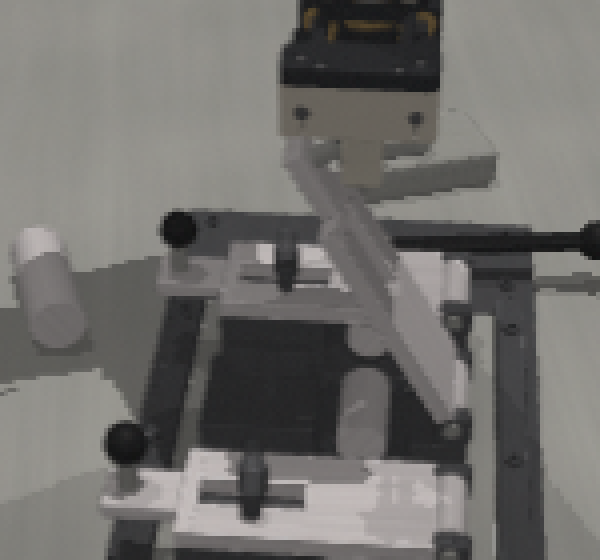

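```bash
python3 - <<'E'
from plant import r
s=r.get_state();print(s["time_s"],s["tcp_pos"],s["contact_force"],s["gripper_width"]);print(r.close_job())
E
```

```text
15.2 [ 0.62374427 -0.00708404  0.23906944] [-2.12842059  4.51000036  1.74046741] 0.022826078436277993
the job is handed in; nothing more can be done
None
```

The middle clamp's bolt was the loose one. I turned it in line with its slot and lifted its cap to about 60° by the ball knob. The arm was still holding it open when I handed the job in at 15.2 s.

- **Finding it:** The left bolt did not give under about 15 N. The middle one gave at about 1–2 N. I did not tap the right one, since the middle had already yielded.
- **Turning it:** I gripped the middle bar and turned it anticlockwise to a tool yaw of −9.3°; the slot is at about −9°. The picture taken before lifting showed the bar along the slot.
- **Last checks:** The last picture shows the middle cap open, with the other two caps shut. The tight bolts, cam lever and bar stub look unmoved in it. The arm was still, with a wrist force of about 5 N. I saw no sign that the tray or bushing was touched, but the last picture did not cover them.
- **Didn't quite match:** The finger opening on the 25 mm ball read 23 mm rather than 25 mm. The grip did not slip during the lift. I could not make out the middle bolt head in the last picture.

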